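# Press the sample-tube caps home in order

### The job

Before the racks go into the analyser, close three sample tubes: with the fingertips press the raised red cap gently down until it is fully home, then the yellow one, then the blue one. Do not pick up, shove or tip the racks, leave the white-capped control tube's cap raised as it is, and do not disturb the jar, bottle or beaker.

Things in the scene. Friction and masses are not known exactly. Their poses are not given: they have to be found in the camera images.
- red_rack: loose beige tube rack, about 0.6 kg, 150 (its x) x 60 (its y) mm, top plate 50 mm high. Three 22 mm clear tubes stand in a row along its x, 46 mm apart: the middle one, at the rack's centre, has the red cap; the outer two have fixed 26 mm black caps, already home, tops 90 mm above the table. Origin: centre of the underside; z up.
- red_cap_top (a point): centre of the flat top of the red push-in cap (26 mm diameter, 16 mm tall) on the middle tube of its rack; its 25 mm rubber top is soft and springs back: it gives about 1 mm per 2.5 N, at most 5 mm. This point moves with the cap, not with that give: 97 to 100 mm above the table while the cap stands proud, 90 mm (level with the black ones) when fully home.
- red_cap (a joint): how far the red cap has been pushed down, in m: 0 to 0.003 at the start, 0.010 is fully home (hard stop). It slides straight down against about 3 N of friction and stays where it is left. To be pressed.
- yellow_rack: loose beige tube rack, about 0.6 kg, 150 (its x) x 60 (its y) mm, top plate 50 mm high. Three 22 mm clear tubes stand in a row along its x, 46 mm apart: the middle one, at the rack's centre, has the yellow cap; the outer two have fixed 26 mm black caps, already home, tops 90 mm above the table. Origin: centre of the underside; z up.
- yellow_cap_top (a point): centre of the flat top of the yellow push-in cap (26 mm diameter, 16 mm tall) on the middle tube of its rack; its 25 mm rubber top is soft and springs back: it gives about 1 mm per 2.5 N, at most 5 mm. This point moves with the cap, not with that give: 97 to 100 mm above the table while the cap stands proud, 90 mm (level with the black ones) when fully home.
- yellow_cap (a joint): how far the yellow cap has been pushed down, in m: 0 to 0.003 at the start, 0.010 is fully home (hard stop). It slides straight down against about 3 N of friction and stays where it is left. To be pressed.
- blue_rack: loose beige tube rack, about 0.6 kg, 150 (its x) x 60 (its y) mm, top plate 50 mm high. Three 22 mm clear tubes stand in a row along its x, 46 mm apart: the middle one, at the rack's centre, has the blue cap; the outer two have fixed 26 mm black caps, already home, tops 90 mm above the table. Origin: centre of the underside; z up.
- blue_cap_top (a point): centre of the flat top of the blue push-in cap (26 mm diameter, 16 mm tall) on the middle tube of its rack; its 25 mm rubber top is soft and springs back: it gives about 1 mm per 2.5 N, at most 5 mm. This point moves with the cap, not with that give: 97 to 100 mm above the table while the cap stands proud, 90 mm (level with the black ones) when fully home.
- blue_cap (a joint): how far the blue cap has been pushed down, in m: 0 to 0.003 at the start, 0.010 is fully home (hard stop). It slides straight down against about 3 N of friction and stays where it is left. To be pressed.
- white_rack: loose beige tube rack, about 0.6 kg, 150 (its x) x 60 (its y) mm, top plate 50 mm high. Three 22 mm clear tubes stand in a row along its x, 46 mm apart: the middle one, at the rack's centre, has the white cap; the outer two have fixed 26 mm black caps, already home, tops 90 mm above the table. Origin: centre of the underside; z up.
- white_cap_top (a point): centre of the flat top of the white push-in cap (26 mm diameter, 16 mm tall) on the middle tube of its rack; its 25 mm rubber top is soft and springs back: it gives about 1 mm per 2.5 N, at most 5 mm. This point moves with the cap, not with that give: 97 to 100 mm above the table while the cap stands proud, 90 mm (level with the black ones) when fully home.
- white_cap (a joint): how far the white cap has been pushed down, in m: 0 to 0.003 at the start, 0.010 is fully home (hard stop). It slides straight down against about 3 N of friction and stays where it is left. The control sample: to be left as it stands.
- jar: bystander: closed specimen jar with green lid, 56 mm diameter, 75 mm tall, loose, standing beyond the racks; origin at the centre of its underside
- reagent: bystander: small closed reagent bottle with orange cap, 44 mm diameter, 95 mm tall, loose, standing beyond the racks; origin at the centre of its underside
- beaker: bystander: small open glass beaker, 52 mm diameter at the rim, 60 mm tall, loose, standing between the robot and the racks; origin at the centre of its underside

How it is judged (in metres and radians):
On the way, in this order (a step that is already met when the one before it is completed fails the run):
1. the red cap is pressed home by the fingers, the later ones still raised (value of joint red_cap above 0.0085 m and contact force between the fingers and red_rack above 0.5 N and value of joint each of yellow_cap, blue_cap below 0.005 m).
2. the yellow cap is pressed home by the fingers, the later ones still raised (value of joint yellow_cap above 0.0085 m and contact force between the fingers and yellow_rack above 0.5 N and value of joint blue_cap below 0.005 m).
3. the blue cap is pressed home by the fingers, the later ones still raised (value of joint blue_cap above 0.0085 m and contact force between the fingers and blue_rack above 0.5 N).
At the end, for the whole second after the job is handed in: red, yellow and blue caps pushed down at least 8.5 of their 10 mm; the white cap less than 5 mm down; every rack upright (within 0.1 rad), at rest and within 25 mm of its start; jar, bottle and beaker upright and within 20 mm of their starts (value of joint each of red_cap, yellow_cap, blue_cap above 0.0085 m and value of joint white_cap below 0.005 m and distance of each of red_rack, yellow_rack, blue_rack, white_rack from where it was at the start of the episode below 0.025 m and angle between each of red_rack, yellow_rack, blue_rack, white_rack's own z axis and vertical below 0.1 rad and linear speed of each of red_rack, yellow_rack, blue_rack, white_rack below 0.02 m/s and distance of each of jar, reagent, beaker from where it was at the start of the episode below 0.02 m and angle between each of jar, reagent, beaker's own z axis and vertical below 0.15 rad); the robot touches nothing.
It fails at once if a rack is lifted, tipped or shoved aside (raised 10 mm, tilted 0.2 rad or moved 25 mm) (height (world z) of any of red_rack, yellow_rack, blue_rack, white_rack above 0.01 m or angle between any of red_rack, yellow_rack, blue_rack, white_rack's own z axis and vertical above 0.2 rad or distance of any of red_rack, yellow_rack, blue_rack, white_rack from where it was at the start of the episode above 0.025 m).
It fails at once if the white control cap is pushed down past 5 mm (value of joint white_cap above 0.005 m).
It fails at once if a tube or rack is pressed hard (the fingers push with over 20 N) (contact force between the fingers and red_rack above 20 N or contact force between the fingers and yellow_rack above 20 N or contact force between the fingers and blue_rack above 20 N or contact force between the fingers and white_rack above 20 N).
It fails at once if the jar, bottle or beaker is disturbed (moved 20 mm) (distance of any of jar, reagent, beaker from where it was at the start of the episode above 0.02 m).
It also fails if it takes over 54 s, if anything falls off the work surface, if the arm or the gripper's body presses on something with over 40 N, if the wrist force passes 120 N, or if a joint passes its speed limit or range.

### The arm

A 6-joint arm with a two-finger parallel gripper is mounted at the origin on the work surface. World frame = base frame: x ahead of the robot, y to its left, z up, the work surface at z = 0. Lengths are in mm, angles in rad, forces in N, time in s.
With the tool pointing down it reaches from about 400 to 925 mm from the base axis. Payload 12.5 kg.
Tool frame: the origin (TCP) lies at the very end of the fingers, on their centre line; the grasp point (between the pads) lies grip_depth behind it (grip_depth is the distance from the TCP to the grasp point, in mm); z points along the fingers, y is the line along which they close (so a half turn about z gives the same grasp; the last joint's range is limited). The gripper opens to 95 mm and grips with 3 to 60 N. Pads are 20 mm wide; open, the fingers measure 119 mm over their backs; the gripper's body (75 mm by 180 mm) begins 59 mm behind the grasp point.
Start: joints at [1.212, 0.491, 1.559, -0, 1.092, -0.106], TCP at [156.304, 605.158, 214.661] pointing down, gripper open.
Joint ranges: [-3.1, 3.1], [-0.84, 2.19], [0.05, 2.79], [-1.13, 4.28], [0.06, 2.93], [-2.69, 2.69]. Speed limits (rad/s): [2.22, 2.22, 2.79, 3.14, 3.14, 3.14].

### API

Orientations are given as [roll, pitch, yaw] about the fixed x, y, z axes, in that order (R = Rz(yaw) Ry(pitch) Rx(roll)).
In Python, from cell import state, read_camera, job_done, grip_depth gives the robot as it stands.
- The arm moves only by the tool drive_tool, never from a script. Its argument "targets" is a list of rows, each an object with "jaw": the opening, from 0 (shut) to 1 (fully open); "travel": the shift along the tool's x, y, z in m, a list of three; "twist": the turn about the tool's z in rad. In form: [{"jaw": jaw, "travel": [tx, ty, tz], "twist": twist}, ...]. A call has 1 to 8 rows; each row is the pose to reach, as a shift and turn from the pose commanded when the call began, along the tool's axes at that moment; what a row does not reach only later rows make up. A row lasts 1/12 s, in which the tool goes at most 41.7 mm and 7.16 degrees, less where a joint would pass 70% of its speed; a pose out of reach is approached as far as the arm can. A call with a gripper value outside its range is refused whole. The fingers move at their own pace and stop on an object; the grip force is fixed at half the most. Time passes only in rows, so rows that repeat a pose let the fingers close. It gives the time, the measured TCP pose, the force, the opening and the grip force at its end, in the units of the state.
- state(): the state, without advancing time (a new reading comes with each control period).
- read_camera(name): name is "scene" or "top"; returns a dict with "frame" (480x640x3 uint8, red, green, blue), "fx", "fy", "cx", "cy" (pixels), "k1" (the pictures are not rectified: a ray, as slopes to the right and down, at radius r is drawn at 1 + k1 r^2 times it, then the intrinsics apply), "R" (3x3) and "t" (3): a world point X has camera coordinates R X + t. Camera axes: x right, y down, z forward; pixel columns grow to the right and rows downward; lengths in mm; the calibration is good to about 2 mm. A picture is of the moment at which its call begins. There is no depth.
- job_done(): hands the job in; it is judged then, once.
The state is a dict: "t": time; "joints": joint angles; "qvel": joint speeds; "tau": joint torques, N m; "eef_pos": TCP position; "tcp_rot": TCP orientation; "ft_force": force on the tool from outside, world axes, zero at the start; "moment": the same for the moment, N m; "opening": opening from 0.0 (shut) to 1.0 (fully open); "grip_force": force on a finger pad.
Only numpy, scipy, OpenCV 4.12 (cv2) and the standard library are available. Lean on these libraries where they do the work, as an engineer would, in place of code of your own. Each camera call takes 0.05 s, during which the arm holds its last target. There are 200 camera calls.

## Working session

There is one attempt and no reset: what is moved stays moved. The work goes in short steps, Python scripts to look and compute and a tool call to move; the robot and the scene stay as the last step left them, time stands still between calls to the robot, and variables do not carry over. Pictures are saved under pics/ and viewed, at most 10 in all, crops included, and the job is handed in when it is done.

Besides the shell and the picture viewer there is one more tool, called after "Call:" as a command line: name --argument value ..., lists and objects as JSON in quotes. drive_tool: Moves the arm, as the interface text tells. Its arguments: {"type":"object","properties":{"targets":{"type":"array"}},"required":["targets"]}

```bash
mkdir -p pics; cat > h.py <<'E'
import numpy as np, cv2
from cell import *
def px2w(c,u,v,z):
    K=np.array([[c["fx"],0,c["cx"]],[0,c["fy"],c["cy"]],[0,0,1.]])
    x,y=(u-c["cx"])/c["fx"],(v-c["cy"])/c["fy"]
    a,b=x,y
    for _ in range(20):
        s=1+c["k1"]*(a*a+b*b); a,b=x/s,y/s
    R=np.array(c["R"]);t=np.array(c["t"]);o=-R.T@t;d=R.T@np.array([a,b,1])
    return o+d*(z-o[2])/d[2]
E
python3 - <<'E'
from h import *
for n in("top","scene"):
    c=read_camera(n); cv2.imwrite(f"pics/{n}0.png",c["frame"][:,:,::-1]); print(n,c["k1"],c["fx"],-np.array(c["R"]).T@c["t"])
s=state();print(s,grip_depth)
E
```

```text
top 0.04876256087475627 508.9054480713891 [522.27428289   9.50360631 934.51313825]
scene -0.17232217144066497 558.8558298394989 [1008.27117206  253.64824286  887.18843909]
{'t': 0.1, 'joints': array([ 1.21240025e+00,  4.91492335e-01,  1.55937787e+00,  2.68142835e-05,
        1.09169514e+00, -1.05583763e-01]), 'qvel': array([-0.00220029, -0.00079542, -0.00135482, -0.0004335 , -0.00122365,
       -0.0010727 ]), 'tau': array([ 3.22117521e-03, -6.13624692e+01, -2.58605468e+01,  6.93704537e-02,
        4.70011239e-02, -9.57608836e-05]), 'eef_pos': array([156.21855162, 604.94733502, 214.12816275]), 'tcp_rot': array([-3.14062789e+00, -1.26160400e-04,  2.88876791e+00]), 'ft_force': array([-0.336756  , -0.73818503, -0.06617754]), 'moment': array([-0.02775301,  0.03497327, -0.0131552 ]), 'grip_force': 0.0, 'opening': 1.0002489142680706} 18.8
```

View pics/top0.png

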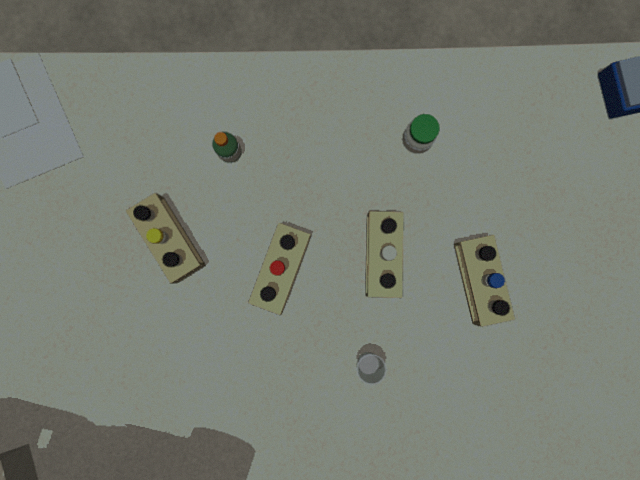

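View pics/scene0.png

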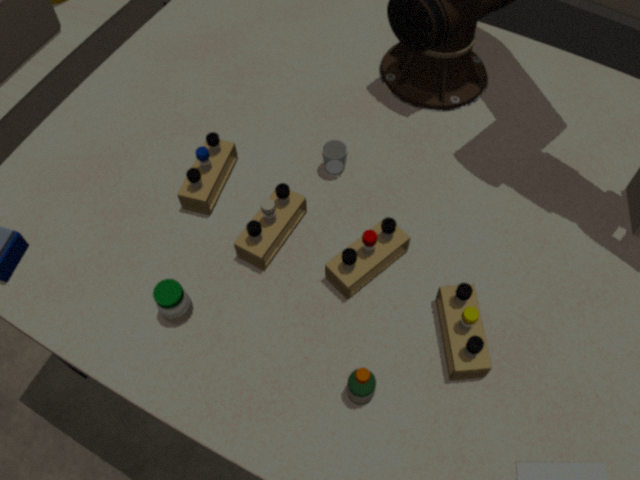

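The top view shows red at (278,268), yellow (156,236), blue (496,281) and white (389,252), with the beaker at (370,362). The scene view shows red at (370,238), yellow (470,315) and blue (203,154). I'll localise the caps from colour centroids in both views.

```bash
cat >> h.py <<'E'
GUESS={"top":{"red":(278,268),"yellow":(156,236),"blue":(496,281)},"scene":{"red":(370,238),"yellow":(470,315),"blue":(203,154)}}
HUE={"red":0,"yellow":30,"blue":113}
def blob(c,n,g,r=14):
    h=cv2.cvtColor(c["frame"],cv2.COLOR_RGB2HSV).astype(int)
    d=abs((h[...,0]-HUE[n]+90)%180-90)
    m=(d<9)&(h[...,1]>150)&(h[...,2]>60)
    v,u=np.nonzero(m); k=(abs(u-g[0])<r)&(abs(v-g[1])<r)
    return u[k].mean(),v[k].mean(),k.sum()
E
python3 - <<'E'
from h import *
for n in("top","scene"):
    c=read_camera(n)
    for k,g in GUESS[n].items():
        u,v,a=blob(c,k,g); print(n,k,round(u,1),round(v,1),a,px2w(c,u,v,96).round(1))
c=read_camera("top")
for n,u,v,z in(("white",389,252,98),("beaker",370,364,30)): print(n,px2w(c,u,v,z).round())
E
```

```text
top red 277.0 267.5 168 [538.5  79.   96. ]
top yellow 154.5 235.3 193 [595.  279.3  96. ]
top blue 496.3 280.3 163 [ 511.7 -279.3   96. ]
scene red 369.7 236.1 150 [539.5  81.3  96. ]
scene yellow 470.2 314.7 228 [598.5 282.3  96. ]
scene blue 201.6 151.3 78 [ 512.5 -278.6   96. ]
white [ 561. -106.   98.]
beaker [369. -76.  30.]
```

```bash
cat >> h.py <<'E'
from scipy.spatial.transform import Rotation as Ro
def go(x,y,z):
    s=state(); R=Ro.from_euler("xyz",s["tcp_rot"]).as_matrix()
    print("travel mm",(R.T@(np.array([x,y,z])-s["eef_pos"])).round(1),"at",s["eef_pos"].round(1),s["tcp_rot"].round(3),"F",s["ft_force"].round(2),s["t"],s["opening"].round(2))
E
python3 -c "
from h import *
go(539,80,135)"
```

```text
Traceback (most recent call last):
  File "h.py", line 22, in go
    print("travel mm",(R.T@(np.array([x,y,z])-s["eef_pos"])).round(1),"at",s["eef_pos"].round(1),s["tcp_rot"].round(3),"F",s["ft_force"].round(2),s["t"],s["opening"].round(2))
                                                                                                                                                         ^^^^^^^^^^^^^^^^^^
AttributeError: 'float' object has no attribute 'round'
```

Call:
drive_tool --targets '[{"jaw": 0, "travel": [-0.5, -0.41, 0.07], "twist": 0}, {"jaw": 0, "travel": [-0.5, -0.41, 0.07], "twist": 0}, {"jaw": 0, "travel": [-0.5, -0.41, 0.07], "twist": 0}, {"jaw": 0, "travel": [-0.5, -0.41, 0.07], "twist": 0}, {"jaw": 0, "travel": [-0.5, -0.41, 0.07], "twist": 0}, {"jaw": 0, "travel": [-0.5, -0.41, 0.07], "twist": 0}, {"jaw": 0, "travel": [-0.5, -0.41, 0.07], "twist": 0}, {"jaw": 0, "travel": [-0.5, -0.41, 0.07], "twist": 0}]'

```text
t: 0.92
eef_pos: [352.6, 335.9, 178.7]
tcp_rot: [3.141, 0.0, 2.889]
ft_force: [1.3, 1.1, 0.1]
opening: 0.496
grip_force: 0.0
```

```bash
sed -i 's/s\["opening"\].round(2)/s["opening"]/' h.py; python3 -c "
from h import *
go(539,80,135)"
```

```text
travel mm [-244.4 -201.2   43.7] at [352.6 335.9 178.7] [3.141 0.    2.889] F [1.25 1.06 0.09] 0.9167 0.4960718505898126
```

Call:
drive_tool --targets '[{"jaw": 0, "travel": [-0.24, -0.2, 0.04], "twist": 0}, {"jaw": 0, "travel": [-0.24, -0.2, 0.04], "twist": 0}, {"jaw": 0, "travel": [-0.24, -0.2, 0.04], "twist": 0}, {"jaw": 0, "travel": [-0.24, -0.2, 0.04], "twist": 0}, {"jaw": 0, "travel": [-0.24, -0.2, 0.04], "twist": 0}, {"jaw": 0, "travel": [-0.24, -0.2, 0.04], "twist": 0}, {"jaw": 0, "travel": [-0.24, -0.2, 0.04], "twist": 0}, {"jaw": 0, "travel": [-0.24, -0.2, 0.04], "twist": 0}]'

```text
t: 1.58
eef_pos: [536.2, 80.6, 138.2]
tcp_rot: [-3.142, 0.001, 2.887]
ft_force: [-0.1, -0.2, -0.1]
opening: 0.008
grip_force: 0.0
```

Call:
drive_tool --targets '[{"jaw": 0, "travel": [0, 0, 0], "twist": 0}, {"jaw": 0, "travel": [0, 0, 0], "twist": 0}, {"jaw": 0, "travel": [0, 0, 0], "twist": 0}]'

```text
t: 1.83
eef_pos: [533.7, 84.3, 138.7]
tcp_rot: [3.142, -0.001, 2.889]
ft_force: [-0.1, 1.1, -0.1]
opening: 0.006
grip_force: 0.0
```

```bash
python3 -c "
from h import *
go(539,80,110)
c=read_camera('scene'); f=c['frame'][168:288,290:450,::-1]
cv2.imwrite('pics/r1.png',cv2.resize(f,None,fx=4,fy=4,interpolation=2))"
```

```text
travel mm [-6.2 -2.8 28.7] at [533.7  84.3 138.7] [ 3.142e+00 -1.000e-03  2.889e+00] F [-0.06  1.12 -0.09] 1.8333 0.0061383126439357606
```

View pics/r1.png

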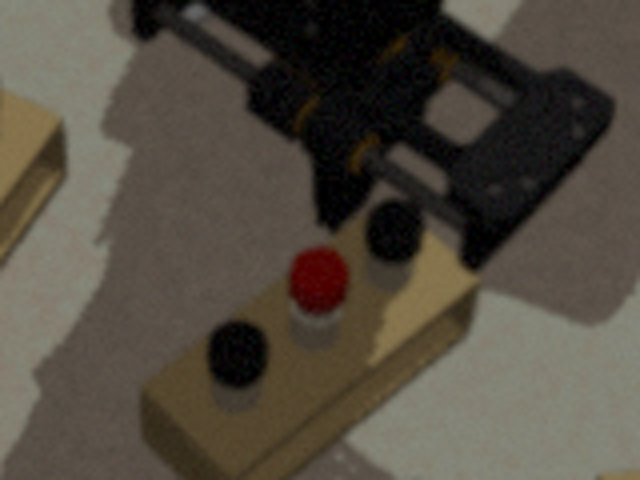

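The closed fingertips at crop (330,222) hover just above the red cap, whose top is at (319,275). The rack runs between its two black caps with clearance on both sides. I'll correct sideways and descend.

Call:
drive_tool --targets '[{"jaw": 0, "travel": [-0.006, -0.003, 0], "twist": 0}, {"jaw": 0, "travel": [-0.006, -0.003, 0.012], "twist": 0}, {"jaw": 0, "travel": [-0.006, -0.003, 0.024], "twist": 0}, {"jaw": 0, "travel": [-0.006, -0.003, 0.035], "twist": 0}, {"jaw": 0, "travel": [-0.006, -0.003, 0.035], "twist": 0}, {"jaw": 0, "travel": [-0.006, -0.003, 0.035], "twist": 0}]'

```text
t: 2.38
eef_pos: [539.1, 80.1, 103.8]
tcp_rot: [-3.141, -0.001, 2.89]
ft_force: [0.5, -0.4, 0.1]
opening: 0.004
grip_force: 0.0
```

```bash
python3 -c "
from h import *
go(539,80,90)
fs=[read_camera('scene')['frame'][188:268,320:420,::-1],read_camera('top')['frame'][228:308,228:328,::-1]]
cv2.imwrite('pics/r2.png',cv2.resize(np.hstack(fs),None,fx=4,fy=4,interpolation=2))"
```

```text
travel mm [ 0.1 -0.1 13.8] at [539.1  80.1 103.8] [-3.141e+00 -1.000e-03  2.890e+00] F [ 0.46 -0.45  0.13] 2.3833 0.003768418851015232
```

View pics/r2.png

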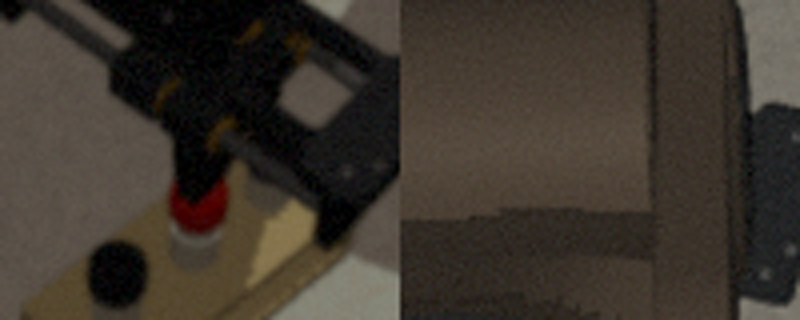

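The fingertips are centred over the red cap in the scene crop, at (198,190). Pressing slowly.

Call:
drive_tool --targets '[{"jaw": 0, "travel": [0, 0, 0.002], "twist": 0}, {"jaw": 0, "travel": [0, 0, 0.004], "twist": 0}, {"jaw": 0, "travel": [0, 0, 0.006], "twist": 0}, {"jaw": 0, "travel": [0, 0, 0.008], "twist": 0}, {"jaw": 0, "travel": [0, 0, 0.01], "twist": 0}, {"jaw": 0, "travel": [0, 0, 0.012], "twist": 0}, {"jaw": 0, "travel": [0, 0, 0.012], "twist": 0}, {"jaw": 0, "travel": [0, 0, 0.012], "twist": 0}]'

```text
t: 3.15
eef_pos: [539.4, 79.5, 91.7]
tcp_rot: [3.141, 0.0, 2.889]
ft_force: [0.5, -0.5, 2.3]
opening: 0.005
grip_force: 1.0
```

Call:
drive_tool --targets '[{"jaw": 0, "travel": [0, 0, 0.001], "twist": 0}, {"jaw": 0, "travel": [0, 0, 0.002], "twist": 0}, {"jaw": 0, "travel": [0, 0, 0.003], "twist": 0}, {"jaw": 0, "travel": [0, 0, 0.004], "twist": 0}, {"jaw": 0, "travel": [0, 0, 0.004], "twist": 0}, {"jaw": 0, "travel": [0, 0, 0.004], "twist": 0}]'

```text
t: 3.65
eef_pos: [539.5, 79.5, 87.9]
tcp_rot: [3.141, 0.0, 2.889]
ft_force: [0.9, 0.4, 5.8]
opening: 0.004
grip_force: 2.9
```

Call:
drive_tool --targets '[{"jaw": 0, "travel": [0, 0, 0.001], "twist": 0}, {"jaw": 0, "travel": [0, 0, 0.001], "twist": 0}, {"jaw": 0, "travel": [0, 0, 0.001], "twist": 0}]'

```text
t: 3.9
eef_pos: [539.5, 79.6, 87.1]
tcp_rot: [3.141, 0.001, 2.889]
ft_force: [0.6, 1.1, 7.5]
opening: 0.002
grip_force: 3.9
```

Call:
drive_tool --targets '[{"jaw": 0, "travel": [0, 0, -0.01], "twist": 0}, {"jaw": 0, "travel": [0, 0, -0.03], "twist": 0}, {"jaw": 0, "travel": [0, 0, -0.05], "twist": 0}, {"jaw": 0, "travel": [0, 0, -0.05], "twist": 0}, {"jaw": 0, "travel": [0, 0, -0.05], "twist": 0}]'

```text
t: 4.32
eef_pos: [539.3, 79.5, 137.5]
tcp_rot: [3.141, 0.001, 2.889]
ft_force: [-0.8, -0.1, 0.2]
opening: 0.007
grip_force: 0.0
```

```bash
python3 -c "
from h import *
go(596,280.5,137)"
```

```text
travel mm [ -4.7 208.8   0.6] at [539.3  79.5 137.5] [3.141e+00 1.000e-03 2.889e+00] F [-0.84 -0.11  0.21] 4.3167 0.007464448228510477
```

The force slope shows the red cap on its stop at 7.5 N, which means home. Yellow next.

Call:
drive_tool --targets '[{"jaw": 0, "travel": [-0.005, 0.209, 0], "twist": 0}, {"jaw": 0, "travel": [-0.005, 0.209, 0], "twist": 0}, {"jaw": 0, "travel": [-0.005, 0.209, 0], "twist": 0}, {"jaw": 0, "travel": [-0.005, 0.209, 0], "twist": 0}, {"jaw": 0, "travel": [-0.005, 0.209, 0], "twist": 0}, {"jaw": 0, "travel": [-0.005, 0.209, 0], "twist": 0}, {"jaw": 0, "travel": [-0.005, 0.209, 0], "twist": 0}, {"jaw": 0, "travel": [-0.005, 0.209, 0], "twist": 0}]'

```text
t: 4.98
eef_pos: [595.5, 280.2, 135.5]
tcp_rot: [-3.14, -0.002, 2.889]
ft_force: [-0.2, -0.3, -0.3]
opening: 0.001
grip_force: 0.0
```

Call:
drive_tool --targets '[{"jaw": 0, "travel": [0, 0, 0.01], "twist": 0}, {"jaw": 0, "travel": [0, 0, 0.02], "twist": 0}, {"jaw": 0, "travel": [0, 0, 0.03], "twist": 0}, {"jaw": 0, "travel": [0, 0, 0.033], "twist": 0}, {"jaw": 0, "travel": [0, 0, 0.033], "twist": 0}, {"jaw": 0, "travel": [0, 0, 0.033], "twist": 0}]'

```text
t: 5.48
eef_pos: [596.4, 280.3, 103.5]
tcp_rot: [-3.141, -0.0, 2.888]
ft_force: [0.0, -0.6, -0.3]
opening: 0.004
grip_force: 0.0
```

```bash
python3 -c "
from h import *
go(596,280.5,90)
c=read_camera('scene')
fs=[c['frame'][195:275,320:420,::-1],c['frame'][275:355,420:520,::-1]]
cv2.imwrite('pics/y1.png',cv2.resize(np.hstack(fs),None,fx=4,fy=4,interpolation=2))"
```

```text
travel mm [ 0.5  0.1 13.5] at [596.4 280.3 103.5] [-3.141 -0.     2.888] F [ 0.03 -0.64 -0.3 ] 5.4833 0.004426761442686036
```

View pics/y1.png

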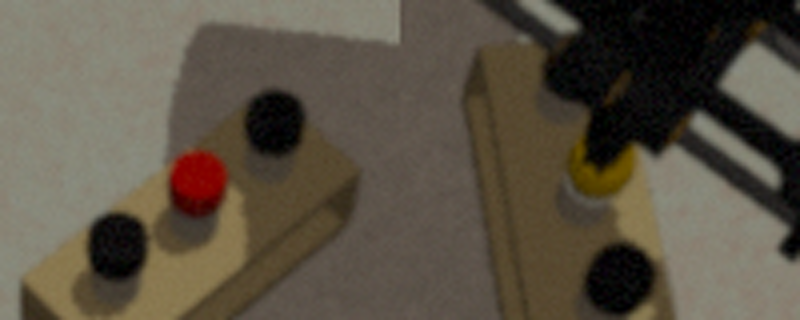

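The red cap at crop (198,183) is now level with its black neighbours, and the fingers at (603,155) are over the yellow cap. Pressing.

Call:
drive_tool --targets '[{"jaw": 0, "travel": [0, 0, 0.002], "twist": 0}, {"jaw": 0, "travel": [0, 0, 0.004], "twist": 0}, {"jaw": 0, "travel": [0, 0, 0.006], "twist": 0}, {"jaw": 0, "travel": [0, 0, 0.008], "twist": 0}, {"jaw": 0, "travel": [0, 0, 0.01], "twist": 0}, {"jaw": 0, "travel": [0, 0, 0.012], "twist": 0}, {"jaw": 0, "travel": [0, 0, 0.012], "twist": 0}, {"jaw": 0, "travel": [0, 0, 0.012], "twist": 0}]'

```text
t: 6.2
eef_pos: [596.5, 280.7, 91.8]
tcp_rot: [3.141, 0.0, 2.889]
ft_force: [0.8, 0.7, 1.3]
opening: 0.007
grip_force: 1.0
```

Call:
drive_tool --targets '[{"jaw": 0, "travel": [0, 0, 0.001], "twist": 0}, {"jaw": 0, "travel": [0, 0, 0.002], "twist": 0}, {"jaw": 0, "travel": [0, 0, 0.003], "twist": 0}, {"jaw": 0, "travel": [0, 0, 0.004], "twist": 0}, {"jaw": 0, "travel": [0, 0, 0.004], "twist": 0}, {"jaw": 0, "travel": [0, 0, 0.004], "twist": 0}]'

```text
t: 6.7
eef_pos: [596.5, 280.7, 88.0]
tcp_rot: [3.141, 0.0, 2.889]
ft_force: [-0.1, -0.6, 5.7]
opening: 0.009
grip_force: 2.8
```

Call:
drive_tool --targets '[{"jaw": 0, "travel": [0, 0, 0.001], "twist": 0}, {"jaw": 0, "travel": [0, 0, 0.001], "twist": 0}, {"jaw": 0, "travel": [0, 0, 0.001], "twist": 0}]'

```text
t: 6.95
eef_pos: [596.6, 280.7, 87.2]
tcp_rot: [3.141, 0.001, 2.889]
ft_force: [-1.1, 0.6, 6.6]
opening: 0.006
grip_force: 3.7
```

Call:
drive_tool --targets '[{"jaw": 0, "travel": [0, 0, -0.01], "twist": 0}, {"jaw": 0, "travel": [0, 0, -0.03], "twist": 0}, {"jaw": 0, "travel": [0, 0, -0.06], "twist": 0}, {"jaw": 0, "travel": [0, 0, -0.07], "twist": 0}, {"jaw": 0, "travel": [0, 0, -0.07], "twist": 0}]'

```text
t: 7.37
eef_pos: [597.3, 281.0, 159.6]
tcp_rot: [3.139, 0.004, 2.889]
ft_force: [0.2, -0.5, -0.2]
opening: 0.006
grip_force: 0.0
```

```bash
python3 -c "
from h import *
go(512,-279,157)"
```

```text
travel mm [ -57.4 -563.6    1.4] at [597.3 281.  159.6] [3.139 0.004 2.889] F [ 0.24 -0.51 -0.24] 7.3667 0.006403892327261251
```

Call:
drive_tool --targets '[{"jaw": 0, "travel": [-0.058, -0.563, 0], "twist": 0}, {"jaw": 0, "travel": [-0.058, -0.563, 0], "twist": 0}, {"jaw": 0, "travel": [-0.058, -0.563, 0], "twist": 0}, {"jaw": 0, "travel": [-0.058, -0.563, 0], "twist": 0}, {"jaw": 0, "travel": [-0.058, -0.563, 0], "twist": 0}, {"jaw": 0, "travel": [-0.058, -0.563, 0], "twist": 0}, {"jaw": 0, "travel": [-0.058, -0.563, 0], "twist": 0}, {"jaw": 0, "travel": [-0.058, -0.563, 0], "twist": 0}]'

```text
t: 8.03
eef_pos: [545.2, -50.6, 155.6]
tcp_rot: [-3.142, -0.002, 2.889]
ft_force: [1.4, -0.6, -0.7]
opening: 0.006
grip_force: 0.0
```

```bash
python3 -c "
from h import *
go(512,-279,157)"
```

```text
travel mm [ -24.9 -229.4   -1.5] at [545.2 -50.6 155.6] [-3.142e+00 -2.000e-03  2.889e+00] F [ 1.36 -0.62 -0.7 ] 8.0333 0.006492441287381229
```

Call:
drive_tool --targets '[{"jaw": 0, "travel": [-0.025, -0.229, 0], "twist": 0}, {"jaw": 0, "travel": [-0.025, -0.229, 0], "twist": 0}, {"jaw": 0, "travel": [-0.025, -0.229, 0], "twist": 0}, {"jaw": 0, "travel": [-0.025, -0.229, 0], "twist": 0}, {"jaw": 0, "travel": [-0.025, -0.229, 0], "twist": 0}, {"jaw": 0, "travel": [-0.025, -0.229, 0], "twist": 0}, {"jaw": 0, "travel": [-0.025, -0.229, 0], "twist": 0}, {"jaw": 0, "travel": [-0.025, -0.229, 0], "twist": 0}]'

```text
t: 8.7
eef_pos: [512.6, -277.5, 155.3]
tcp_rot: [3.141, -0.002, 2.886]
ft_force: [-0.1, 0.2, 0.4]
opening: 0.001
grip_force: 0.0
```

Call:
drive_tool --targets '[{"jaw": 0, "travel": [0, 0, 0.0], "twist": 0}, {"jaw": 0, "travel": [0, 0, 0.01], "twist": 0}, {"jaw": 0, "travel": [0, 0, 0.02], "twist": 0}, {"jaw": 0, "travel": [0, 0, 0.02], "twist": 0}, {"jaw": 0, "travel": [0, 0, 0.02], "twist": 0}]'

```text
t: 9.12
eef_pos: [513.3, -276.0, 135.7]
tcp_rot: [3.141, -0.002, 2.89]
ft_force: [-0.2, -0.3, -0.5]
opening: 0.005
grip_force: 0.0
```

```bash
python3 -c "
from h import *
go(512,-279,104)"
```

```text
travel mm [ 0.5 -3.3 31.7] at [ 513.3 -276.   135.7] [ 3.141e+00 -2.000e-03  2.890e+00] F [-0.24 -0.33 -0.54] 9.1167 0.0054425897641476656
```

Call:
drive_tool --targets '[{"jaw": 0, "travel": [0, -0.003, 0.01], "twist": 0}, {"jaw": 0, "travel": [0, -0.003, 0.02], "twist": 0}, {"jaw": 0, "travel": [0, -0.003, 0.03], "twist": 0}, {"jaw": 0, "travel": [0, -0.003, 0.032], "twist": 0}, {"jaw": 0, "travel": [0, -0.003, 0.032], "twist": 0}, {"jaw": 0, "travel": [0, -0.003, 0.032], "twist": 0}]'

```text
t: 9.62
eef_pos: [512.7, -279.8, 104.5]
tcp_rot: [3.141, -0.0, 2.889]
ft_force: [0.2, -1.1, -0.3]
opening: 0.004
grip_force: 0.0
```

```bash
python3 -c "
from h import *
go(512,-279,90)
c=read_camera('scene')
fs=[c['frame'][110:190,155:255,::-1],c['frame'][275:355,420:520,::-1]]
cv2.imwrite('pics/b1.png',cv2.resize(np.hstack(fs),None,fx=4,fy=4,interpolation=2))"
```

```text
travel mm [ 0.9  0.6 14.5] at [ 512.7 -279.8  104.5] [ 3.141 -0.     2.889] F [ 0.23 -1.1  -0.3 ] 9.6167 0.0044833526684420035
```

View pics/b1.png

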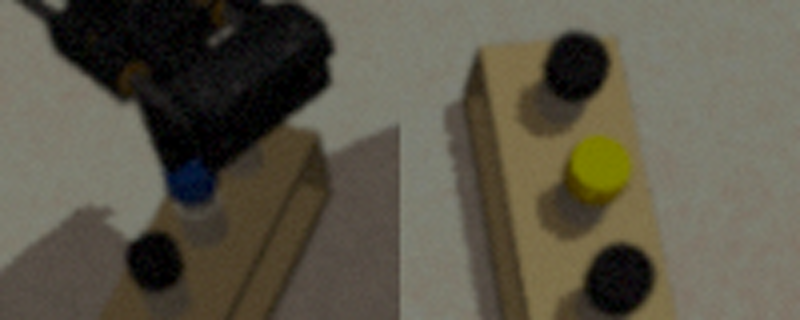

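The yellow cap at crop (598,168) is level with its black neighbours. The fingers end over the blue cap at (190,170). Pressing.

Call:
drive_tool --targets '[{"jaw": 0, "travel": [0, 0, 0.002], "twist": 0}, {"jaw": 0, "travel": [0, 0, 0.004], "twist": 0}, {"jaw": 0, "travel": [0, 0, 0.006], "twist": 0}, {"jaw": 0, "travel": [0, 0, 0.008], "twist": 0}, {"jaw": 0, "travel": [0, 0, 0.01], "twist": 0}, {"jaw": 0, "travel": [0, 0, 0.012], "twist": 0}, {"jaw": 0, "travel": [0, 0, 0.013], "twist": 0}, {"jaw": 0, "travel": [0, 0, 0.013], "twist": 0}]'

```text
t: 10.33
eef_pos: [512.7, -279.9, 91.5]
tcp_rot: [3.142, 0.0, 2.889]
ft_force: [-0.1, -0.5, 2.3]
opening: 0.002
grip_force: 1.2
```

Call:
drive_tool --targets '[{"jaw": 0, "travel": [0, 0, 0.001], "twist": 0}, {"jaw": 0, "travel": [0, 0, 0.002], "twist": 0}, {"jaw": 0, "travel": [0, 0, 0.003], "twist": 0}, {"jaw": 0, "travel": [0, 0, 0.004], "twist": 0}, {"jaw": 0, "travel": [0, 0, 0.004], "twist": 0}, {"jaw": 0, "travel": [0, 0, 0.004], "twist": 0}]'

```text
t: 10.83
eef_pos: [512.8, -279.9, 87.9]
tcp_rot: [-3.142, 0.0, 2.889]
ft_force: [0.2, 0.0, 5.7]
opening: 0.003
grip_force: 2.9
```

Call:
drive_tool --targets '[{"jaw": 0, "travel": [0, 0, 0.001], "twist": 0}, {"jaw": 0, "travel": [0, 0, 0.001], "twist": 0}, {"jaw": 0, "travel": [0, 0, 0.001], "twist": 0}]'

```text
t: 11.08
eef_pos: [512.9, -279.9, 87.1]
tcp_rot: [-3.141, 0.001, 2.889]
ft_force: [0.0, -0.6, 7.8]
opening: 0.005
grip_force: 3.9
```

Call:
drive_tool --targets '[{"jaw": 0, "travel": [0, 0, -0.01], "twist": 0}, {"jaw": 0, "travel": [0, 0, -0.03], "twist": 0}, {"jaw": 0, "travel": [0, 0, -0.06], "twist": 0}, {"jaw": 0, "travel": [0, 0, -0.1], "twist": 0}, {"jaw": 0, "travel": [0, 0, -0.14], "twist": 0}, {"jaw": 0, "travel": [0, 0, -0.14], "twist": 0}, {"jaw": 0, "travel": [0, 0, -0.14], "twist": 0}, {"jaw": 0, "travel": [0, 0, -0.14], "twist": 0}]'

```text
t: 11.75
eef_pos: [512.2, -279.5, 226.3]
tcp_rot: [3.141, -0.001, 2.889]
ft_force: [-0.0, -0.7, -0.7]
opening: 0.006
grip_force: 0.0
```

```bash
python3 -c "
from h import *
c=read_camera('scene')
cv2.imwrite('pics/end.png',cv2.resize(c['frame'][90:410,130:530,::-1],None,fx=1.8,fy=1.8))"
```

```text
(no output)
```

View pics/end.png

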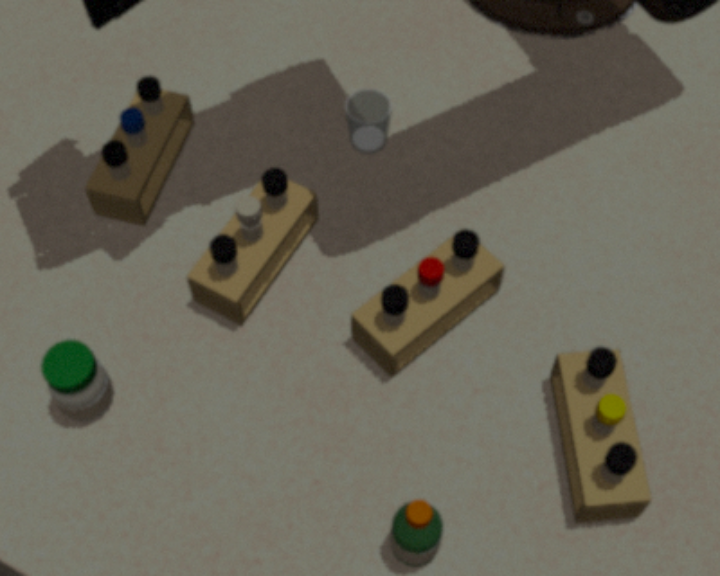

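The blue (133,121), red (430,271) and yellow (611,408) caps are all level with their neighbours. The white cap at (249,212) is still raised, and nothing else has moved.

```bash
python3 -c "
from cell import *
print(job_done())"
```

```text
the job is handed in; nothing more can be done
None
```

I pressed the red, yellow and blue caps home in that order and handed the job in; the last picture shows all three level with the black caps, the white cap still raised and nothing else moved, but the hand-in returned no verdict.

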